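# Park and lock the tube carousel

### The job

Lock the blue tube mixer for moving. With your fingertips, gently push the orange post to turn the white carousel until its rim slot lines up with the steel lock bar, then push the red head of the bar straight in until it rests against the ends of its guide and the bar sits in the slot. Only push: do not grip, lift or force anything, leave the other things where they are, and draw the fingers back clear when done.

Things in the scene. Friction and masses are not known exactly. Their poses are not given: they have to be found in the camera images.
- mixer_deck (a point): Middle of the flat deck of the blue tube mixer, which is fixed to the table; deck 210 x 360 mm (x, y), 75 mm above the table. Axes: z up, y the way the lock bar is pushed in. The disc's axis is at x 0, y +85 mm, the bar on the line x = 0. Behind the bar's head at least 60 mm of bare deck.
- guide_end (a point): Middle between the rear (-y) ends of the two aluminium guide walls, at deck height, at y = -55 mm from mixer_deck; axes as mixer_deck. The walls run 55 mm in y, 18 mm high, inner faces 19 mm and outer faces 47 mm apart; the bar lies between them and its head comes to rest against these ends.
- disc_centre (a point): Centre of the white carousel disc's top face, on its upright axis. Radius 75 mm, 16 mm thick, top 19 mm above the deck; tube caps stand 3 mm and the hub (radius 15 mm) 4 mm proud. Axes turn with it: slot along -y, post along +y. About 1.1 N at the post turns it; it stays where it is left.
- carousel (a joint): Angle of the carousel, rad, growing anticlockwise from above. The slot faces the bar at 0 and equally at 6.28 (a full turn); limits -0.6 and 6.9, start 0.8 to 5.5. Within about 0.05 rad of lined up, the bar's round nose finds the slot by itself.
- post (a point): The orange turning post on the carousel, upright cylinder 14 mm in diameter, 32 mm tall above the disc's top face; this point is on its axis half-way up. It stands 55 mm from the disc's axis, diametrically opposite to the slot.
- slot_mouth (a point): Middle of the mouth of the slot in the carousel's rim, at the disc's top face, 75 mm from the disc's axis. The slot is 22 mm wide, 31 mm deep towards the axis and open at top and bottom, with a red line along each side.
- gate (a point): Fixed point above the mixer where the slot mouth lies when the slot is lined up with the lock bar, at the height of the disc's top face; 10 mm beyond the disc-side ends of the guide walls.
- lock_bar: Loose steel bar lying on the deck in its guide: 16 mm wide and high, round nose, 90 mm from nose to head; red cross head 40 wide, 12 thick, 26 mm high. 120-195 g. Origin: underside, on the axis, at the head's front face; y points to the nose. Home: origin at guide_end, nose 25 mm inside the slot. Starts 33 to 47 mm short of home, nose clear of the disc.
- bar_head (a point): Middle of the rear face of the bar's red head, the face to push; 13 mm above the deck, 12 mm behind the bar's origin, at y = -67 mm from mixer_deck when home.
- vial: Small amber vial, 22 mm across, 38 mm tall, standing on the mixer's deck, about 82 mm to the +x side of the bar; leave it alone. Origin: centre of its underside.
- stain_jar: Small white jar with a blue cap, 28 mm across, 30 mm tall, on the deck about 82 mm to the -x side of the bar; leave it alone. Origin: underside.
- tip_rack: Pink pipette-tip rack, 88 x 128 x 61 mm, on the table; leave it alone. Origin: underside.
- rack_lid: Clear open tray (lid of the rack), 90 x 130 x 35 mm; leave it alone. Origin: underside.
- beaker: Clear beaker, 90 mm across, 120 mm tall; leave it alone. Origin: underside.
- pipette: Dark pipette lying on the table, along its x, about 260 mm long, 26 mm high; leave it alone. Origin: underside.
- reagent_bottle: White bottle, 66 mm across, 130 mm tall; leave it alone. Origin: underside.
Not all that is in view belongs to the job. There is more than one size of the lock_bar; the job needs the smallest.

How it is judged (in metres and radians):
On the way:
1. the slot is lined up with the bar (its mouth within 8 mm of the gate point) while the bar is still at least 15 mm short of home (horizontal distance between slot_mouth and gate below 0.008 m and y of lock_bar in the frame of mixer_deck below -0.07 m), for 0.1 s.
At the end, for the whole second after the job is handed in: The lock bar lies flat in its guide with its head within 3 mm of the guide's ends, its nose in the slot (slot mouth within 7 mm of the gate point), bar and carousel at rest (y of lock_bar in the frame of mixer_deck above -0.058 m and z of lock_bar in the frame of mixer_deck below 0.003 m and angle between the y axis of lock_bar and the y axis of mixer_deck, either way round below 0.09 rad and horizontal distance between slot_mouth and gate below 0.007 m and linear speed of lock_bar below 0.01 m/s and velocity of joint carousel between -0.05 and 0.05 rad/s); the robot touches nothing.
It fails at once if the lock bar is lifted more than 6 mm off the deck (z of lock_bar in the frame of mixer_deck above 0.006 m).
It fails at once if the carousel or its post is gripped or forced (more than 18 N) (contact force between the fingers and carousel above 18 N).
It fails at once if the lock bar is gripped or forced (more than 35 N) (contact force between the fingers and lock_bar above 35 N).
It fails at once if a bystander is moved more than 15 mm (distance of any of vial, stain_jar, tip_rack, rack_lid, beaker, pipette, reagent_bottle from where it was at the start of the episode above 0.015 m).
It also fails if it takes over 58 s, if anything falls off the work surface, if the arm or the gripper's body presses on something with over 40 N, if the wrist force passes 120 N, or if a joint passes its speed limit or range.

### The arm

A 6-joint arm with a two-finger parallel gripper is mounted at the origin on the work surface. World frame = base frame: x ahead of the robot, y to its left, z up, the work surface at z = 0. Lengths are in mm, angles in rad, forces in N, time in s.
With the tool pointing down it reaches from about 250 to 775 mm from the base axis. Payload 4 kg.
Tool frame: the origin (TCP) lies midway between the tips of the shut fingers; the grasp point (between the pads) lies 19 mm behind it (env.grip_depth is the distance from the TCP to the grasp point, in mm); z points along the fingers, y is the direction in which the jaws open and shut (so a half turn about z gives the same grasp; the last joint's range is limited). The gripper opens to 94 mm and grips with 3 to 60 N. Pads are 16 mm wide; open, the fingers measure 119 mm over their backs; the gripper's body (75 mm by 177 mm) begins 78 mm behind the grasp point.
Start: joints at [-0.103, 0.087, 1.371, -0, 1.684, -0.103], TCP at [550.022, -0.007, 168.406] pointing down, gripper open.
Joint ranges: [-3.1, 3.1], [-0.76, 2.03], [0.27, 2.55], [-1.08, 4.22], [0.17, 2.65], [-2.57, 2.57]. Speed limits (rad/s): [2.79, 2.79, 3.14, 3.14, 3.14, 3.14].

### API

Orientations are given as a rotation vector (axis times angle).
In Python, from rig import env, ungrasp, close, kin, monitor, vision gives the robot as it stands. Calls block until the motion is done:
- env.move_pose(position, orientation): joint-space move of the TCP to a pose.
- env.line_to(position, rotation=None, vel=150): straight line of the TCP; rotation=None keeps the orientation; vel is the mean speed in mm/s.
- env.move_j(angles): joint-space move.
- ungrasp() and close(): open the fingers fully, or close them until they stop; the grip force is fixed at half the most.
- env.dwell(seconds).
- kin.ik(position, orientation): joint angles nearest the present ones, or None.
- monitor.state(): the state.
- vision.grab_frame(name): name is "scene" or "side" or "wrist"; returns the picture (400x640x3 uint8, blue, green, red); there is no depth.
- vision.get_calibration(name): a dict with "fx", "fy", "cx", "cy" (pixels), "view" (4x4, takes a point from world to camera coordinates); the wrist camera has in their place "T_tool_cam" (4x4, takes a point from camera to tool coordinates, whose origin is the TCP and whose axes are the flange's). Camera axes: x right, y up, looking along -z (the intrinsics and any distortion apply to the point x, -y, -z); pixel columns grow to the right and rows downward; lengths in mm; the calibration is good to about 2 mm. A picture is of the moment at which its call begins: read the wrist's pose just before it. get_calibration takes no time and is no camera call.
A pose or a line that the arm cannot do raises env.PlanningError and nothing moves.
- env.hand_in(): hands the job in, once; it reports no verdict.
The state is a dict: "t": time; "joint_positions": joint angles; "dq": joint speeds; "joint_efforts": joint torques, N m; "eef_pos": TCP position; "orientation": TCP orientation; "force": force on the tool from outside, world axes, zero at the start; "torque": the same for the moment, N m; "gripper_width": opening from 0.0 (shut) to 1.0 (fully open).
Only numpy, scipy, OpenCV 4.12 (cv2) and the standard library are available. Lean on these libraries where they do the work, as an engineer would, in place of code of your own. Each camera call takes 0.05 s, during which the arm holds its last target.

## Working session

There is one attempt and no reset: what is moved stays moved. The work goes in short steps, each a Python script; the robot and the scene stay as the last script left them, time stands still between calls to the robot, and variables do not carry over. Pictures are saved under pics/ and viewed, and the job is handed in when it is done.

```bash
ls; mkdir -p pics
python3 - <<'E'
from rig import env, ungrasp, close, kin, monitor, vision
import cv2
s=monitor.state();print(s)
for n in("scene","side","wrist"):
    cv2.imwrite(f"pics/a_{n}.png",vision.grab_frame(n)); print(n,vision.get_calibration(n))
E
```

```text
pics
{'t': 0.0, 'joint_positions': array([-1.03058202e-01,  8.79436130e-02,  1.37221159e+00, -3.03804975e-05,
        1.68360242e+00, -1.03084849e-01]), 'dq': array([-0.0013186 , -0.0004434 , -0.00063968, -0.00035531, -0.00124475,
       -0.00197025]), 'joint_efforts': array([ 1.28542815e-03, -3.40182602e+01, -3.02423716e+01,  7.18220207e-02,
        3.29729996e-02, -1.13141955e-04]), 'eef_pos': array([5.49381359e+02, 7.05850203e-02, 1.67232134e+02]), 'orientation': array([-2.22024046e+00, -2.22029210e+00,  2.18015305e-03]), 'force': array([-0.04270652, -0.05916225,  0.38964458]), 'torque': array([ 0.00564013,  0.06824264, -0.03247241]), 'gripper_width': 0.9988265573176321}
scene {'fx': 419.783815010833, 'fy': 419.783815010833, 'cx': 318.62714097682345, 'cy': 199.71235887383705, 'view': array([[ 8.64301048e-01,  5.02683768e-01,  1.71092797e-02,
        -4.36106997e+02],
       [-2.90735160e-01,  4.71546161e-01,  8.32536657e-01,
         4.97447655e+01],
       [ 4.10434848e-01, -7.24536574e-01,  5.53705687e-01,
        -1.35520088e+03],
       [ 0.00000000e+00,  0.00000000e+00,  0.00
[... 262 characters left out ...]
-01, -4.92088571e-01,  8.61565781e-01,
        -1.25497031e+02],
       [-1.70862518e-01,  8.44721208e-01,  5.07200237e-01,
        -1.05654455e+03],
       [ 0.00000000e+00,  0.00000000e+00,  0.00000000e+00,
         1.00000000e+00]])}
wrist {'fx': 355.4600470251955, 'fy': 355.4600470251955, 'cx': 325.7899712126793, 'cy': 199.46228463754446, 'T_tool_cam': array([[ 4.60226048e-04,  9.66242297e-01,  2.57634649e-01,
         7.60342037e+01],
       [ 9.99999745e-01, -5.85491395e-04,  4.09497013e-04,
        -3.37803147e-01],
       [ 5.46516205e-04,  2.57634395e-01, -9.66242319e-01,
        -2.16648290e+02],
       [ 0.00000000e+00,  0.00000000e+00,  0.00000000e+00,
         1.00000000e+00]])}
```

View pics/a_scene.png

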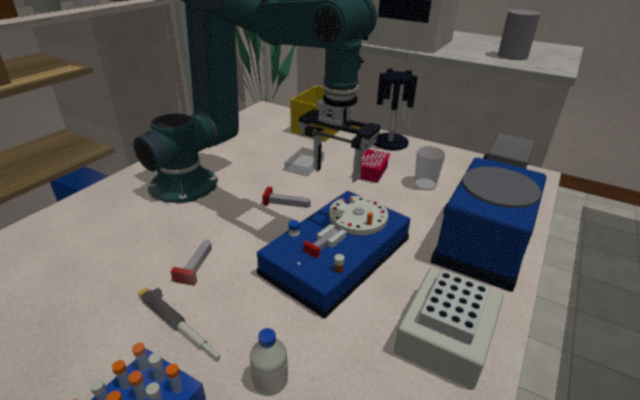

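View pics/a_side.png

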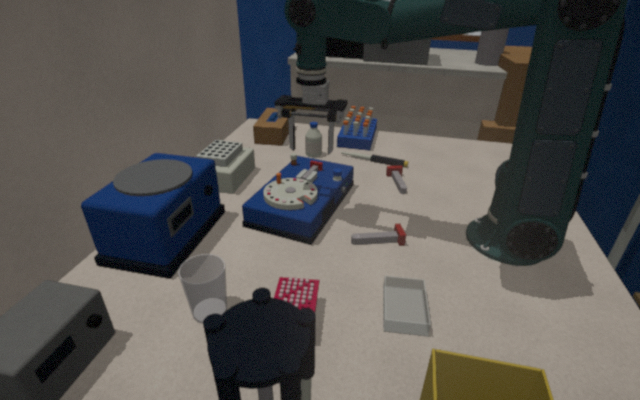

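View pics/a_wrist.png

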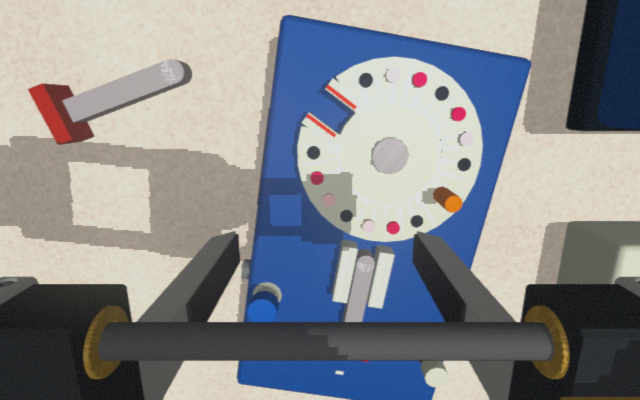

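The mixer lies nearly square under the arm. In the wrist view the disc hub is at about (390,155), the slot at upper left (330,110), the post at (453,203), and the bar at bottom centre. I'll shut the fingers, which also clears the view, and look again from further back and higher.

```bash
cat > h.py <<'E'
from rig import env, ungrasp, close, kin, monitor, vision
import cv2, numpy as np
from scipy.spatial.transform import Rotation as R
def grab(n,fn=None):
    s=monitor.state(); im=vision.grab_frame(n)
    if fn: cv2.imwrite(fn,im)
    T=np.eye(4)
    T[:3,:3]=R.from_rotvec(s['orientation']).as_matrix();T[:3,3]=s['eef_pos']
    c=vision.get_calibration(n)
    C=T@c['T_tool_cam'] if n=='wrist' else np.linalg.inv(c['view'])
    return im,C,c
def px(C,c,uv,z):
    d=C[:3,:3]@np.array([(uv[0]-c['cx'])/c['fx'],-(uv[1]-c['cy'])/c['fy'],-1])
    o=C[:3,3]; return o+d*(z-o[2])/d[2]
def proj(C,c,p):
    q=np.linalg.inv(C)@np.append(p,1)
    return np.array([c['cx']+c['fx']*q[0]/-q[2], c['cy']-c['fy']*q[1]/-q[2]])
E
python3 - <<'E'
from h import *
import pickle
close()
env.line_to([550,-60,260])
im,C,c=grab('wrist','pics/b.png'); pickle.dump((C,c),open('b.pkl','wb'))
cv2.imwrite('pics/b1.png',cv2.resize(im[60:360,200:500],None,fx=2,fy=2,interpolation=cv2.INTER_CUBIC))
s=monitor.state();print(s['t'],s['eef_pos'],s['orientation'],s['gripper_width'])
E
```

```text
2.5 [549.52125519 -59.52373824 258.75125697] [-2.21951425e+00 -2.22058657e+00  1.57073910e-03] 0.0047964931411346575
```

View pics/b.png

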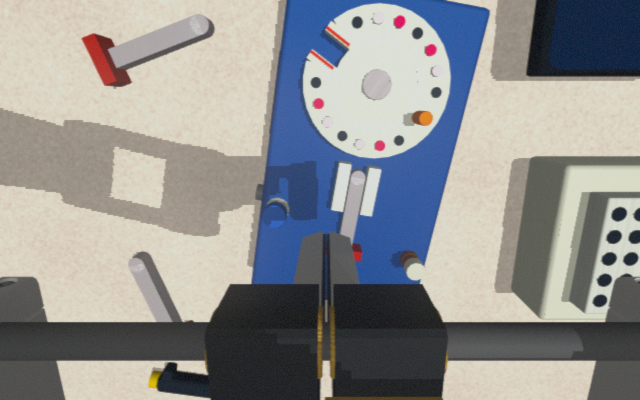

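View pics/b1.png

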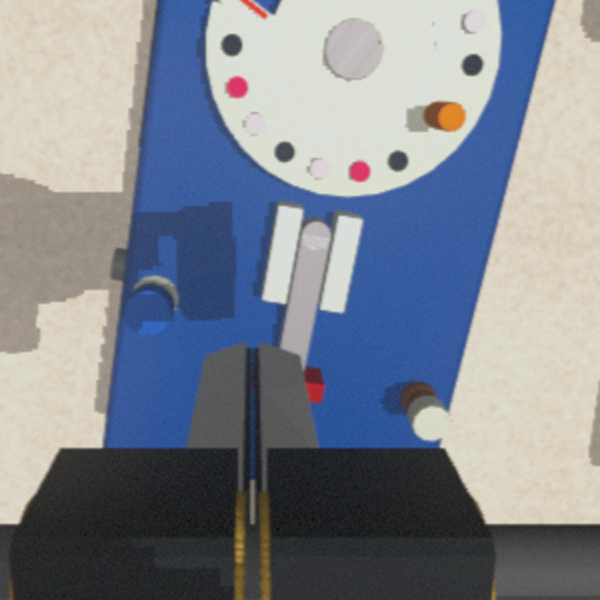

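```bash
python3 - <<'E'
from h import *
import pickle
C,c=pickle.load(open('b.pkl','rb'))
im=cv2.imread('pics/b.png')
m=((im.min(2)>165)).astype(np.uint8)
m[:, :290]=0; m[:,460:]=0; m[162:]=0
m=cv2.morphologyEx(m,cv2.MORPH_CLOSE,np.ones((3,3)))
cs,_=cv2.findContours(m,cv2.RETR_EXTERNAL,cv2.CHAIN_APPROX_NONE)
k=cv2.convexHull(max(cs,key=cv2.contourArea))[:,0]
P=np.array([px(C,c,u,94)[:2] for u in k])
from scipy.optimize import least_squares
r=least_squares(lambda q:np.hypot(*(P-q[:2]).T)-q[2],[560,80,75],loss='soft_l1');print('disc',r.x,np.abs(r.fun).max(),len(k))
f=lambda x,y,z:px(C,c,(200+x/2,60+y/2),z)
print('hub',px(C,c,(200+354/2,60+49/2),98))
print('post top',px(C,c,(200+451/2,60+116/2),126))
g=[f(*a,93)[:2] for a in [(277,205),(302,207),(262,300),(287,304),(338,213),(363,216),(320,309),(345,314)]]
print(np.round(g,1))
print('far mid',np.mean([g[0],g[1],g[4],g[5]],0),'near mid',np.mean([g[2],g[3],g[6],g[7]],0))
# slot lines from b.png
print('slot', [px(C,c,u,94)[:2].round(1) for u in [(328,25),(349,45),(310,50),(333,68)]])
print('bar nose',f(316,236,91)); 
print('head right corner',f(324,374,101),'vial',f(430,421,113))
E
python3 - <<'E'
import cv2
a=cv2.imread('pics/b.png');cv2.imwrite('pics/b2.png',cv2.resize(a[0:165,290:460],None,fx=3.5,fy=3.5,interpolation=cv2.INTER_CUBIC))
a=cv2.imread('pics/a_scene.png');cv2.imwrite('pics/a2.png',cv2.resize(a[180:320,250:420],None,fx=4,fy=4,interpolation=cv2.INTER_CUBIC))
E
```

```text
disc [600.25693628  36.52592539  75.01943139] 0.3256083382535735 54
hub [600.68262757  36.19949655  98.        ]
post top [644.55867752   4.12699986 126.        ]
[[ 562.7  -44.1]
 [ 576.2  -45.2]
 [ 554.8  -97.9]
 [ 568.8 -100.2]
 [ 595.9  -48.5]
 [ 609.5  -50.1]
 [ 587.5 -103.1]
 [ 601.6 -106. ]]
far mid [586.07001283 -46.98526613] near mid [ 578.18183534 -101.79662609]
slot [array([551. ,  92.1]), array([571.9,  73.9]), array([533. ,  69.2]), array([556.1,  52.3])]
bar nose [584.39270691 -61.62966074  91.        ]
head right corner [ 589.91511732 -139.07408874  101.        ] vial [ 648.4459783  -162.11897057  113.        ]
```

View pics/b2.png

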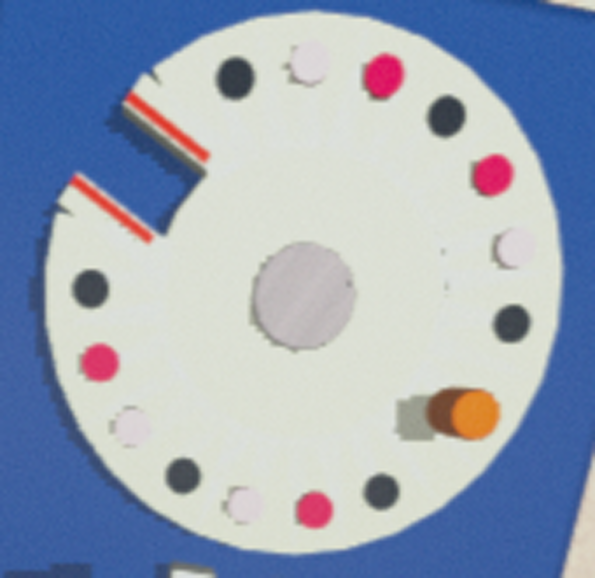

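View pics/a2.png

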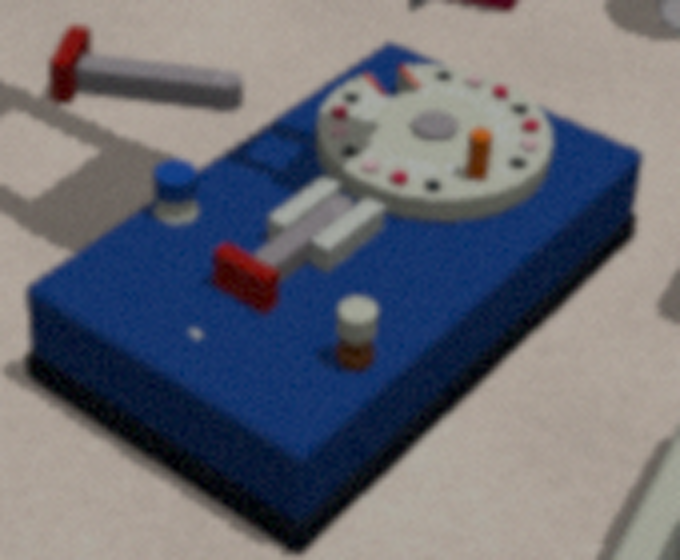

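```bash
cat >> h.py <<'E'
D=np.array([600.4,36.5]); BY=np.radians(80.9)
def rot(a):
    x=np.array([np.cos(a),np.sin(a),0]);z=np.array([0,0,-1.]);return R.from_matrix(np.c_[x,np.cross(z,x),z]).as_rotvec()
def pose(th,gap,z):
    er=np.array([np.cos(th),np.sin(th)]);et=np.array([-er[1],er[0]])
    return [*(D+55*er-(15+gap)*et),z],rot(th+np.pi/2)
def st(tag=''):
    s=monitor.state();print(tag,'t%.2f'%s['t'],s['eef_pos'].round(1),'F',s['force'].round(1),'q6 %.2f'%s['joint_positions'][5])
    return s
E
python3 - <<'E'
from h import *
t0=np.radians(-36.2)
env.move_pose(*pose(t0,20,180)); st()
p,r=pose(t0,20,105); env.line_to(p,r,vel=100); st()
grab('wrist','pics/c.png'); grab('scene','pics/cs.png')
for g in (10,4,0):
    p,r=pose(t0,g,105); env.line_to(p,r,vel=30); st(g)
grab('wrist','pics/d.png')
E
```

```text
t3.22 [623.7 -23.9 179.7] F [-0.5 -0.1  0.3] q6 0.50
 t4.12 [624.7 -24.4 106. ] F [0.3 0.8 0.3] q6 0.50
10 t4.70 [630.1 -15.9 104.9] F [ 0.5 -0.5  0.8] q6 0.52
4 t5.05 [633.6 -11.1 104.9] F [ 0.2  0.2 -0.8] q6 0.52
0 t5.33 [636.  -8. 105.] F [-0.5 -0.4  0.9] q6 0.53
```

View pics/c.png

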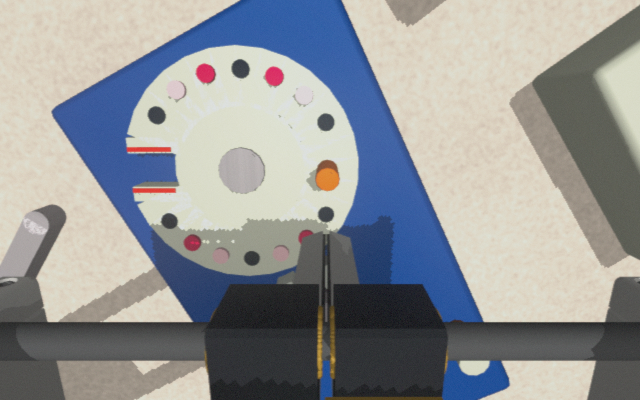

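View pics/d.png

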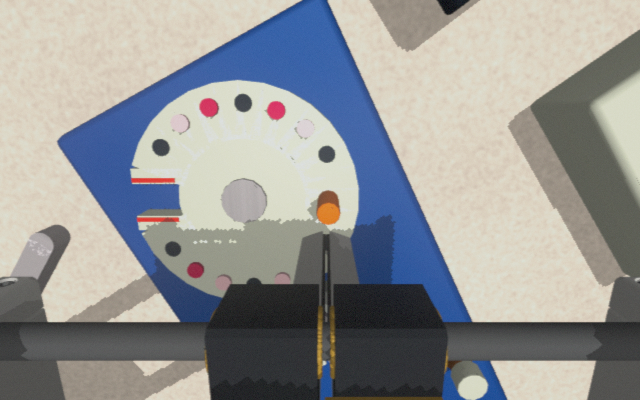

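The post at (328,212) is straight ahead of the fingertips at (326,236). Next I push it along the arc, and stop short of the target to look again.

Run:
```python
from h import *
for d in np.r_[np.arange(-32,62,8)]:
    p,r=pose(np.radians(d),0,105); env.line_to(p,r,vel=40); s=st(d)
    if np.hypot(*s['force'][:2])>6: print('force');break
im,C,c=grab('wrist','pics/e.png')
import pickle;pickle.dump((C,c),open('e.pkl','wb'))
```

```text
-32 t5.64 [639.1  -5.4 104.9] F [ 0.6 -0.1 -0.7] q6 0.46
-24 t5.99 [6.444e+02 3.000e-01 1.049e+02] F [ 0.   0.6 -0.1] q6 0.33
-16 t6.34 [648.9   6.7 105. ] F [-0.2  0.4 -0.5] q6 0.21
-8 t6.69 [652.6  13.7 105. ] F [-0.4 -1.4 -0.2] q6 0.08
0 t7.04 [655.3  21.2 105. ] F [-0.1  1.2 -0.6] q6 -0.05
8 t7.39 [656.9  29.  105. ] F [-0.3 -0.4 -0. ] q6 -0.18
16 t7.74 [657.4  36.9 105. ] F [-1.  -1.2  0.3] q6 -0.31
24 t8.09 [656.8  44.8 105. ] F [ 0.1  0.4 -1.1] q6 -0.43
32 t8.44 [655.   52.6 105. ] F [-0.1  0.6  0.4] q6 -0.56
40 t8.79 [652.3  60.1 105. ] F [1.4 0.2 0. ] q6 -0.69
48 t9.14 [648.5  67.  105. ] F [-0.2  0.8 -0.3] q6 -0.82
56 t9.49 [643.8  73.4 105.1] F [ 0.1  0.2 -0.5] q6 -0.95
```

View pics/e.png

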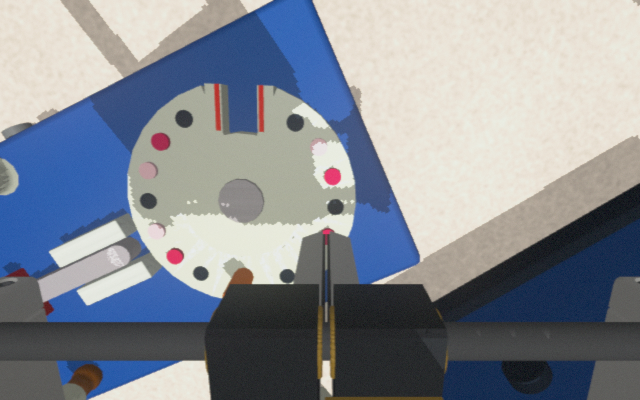

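Run:
```python
from h import *
import pickle
C,c=pickle.load(open('e.pkl','rb'))
h=px(C,c,(241,200),98);s=px(C,c,(241,84),94);print('hub',h,'slot',s,np.degrees(np.arctan2(*(s[:2]-D)[::-1])))
print('post top?',px(C,c,(243,275),126),'near')
for d,z in((-36.2,126),(-36.2,94),(-33,126),(-33,94),(56,126),(56,94)):
    a=np.radians(d);print(d,z,proj(C,c,[*(D+55*np.array([np.cos(a),np.sin(a)])),z]).round())
print('tcp',proj(C,c,monitor.state()['eef_pos']))
im,C,c=grab('scene'); cv2.imwrite('pics/f.png',cv2.resize(im[130:300,280:450],None,fx=3.5,fy=3.5,interpolation=cv2.INTER_CUBIC))
im=cv2.imread('pics/cs.png'); cv2.imwrite('pics/f2.png',cv2.resize(im[130:300,280:450],None,fx=3.5,fy=3.5,interpolation=cv2.INTER_CUBIC))
im,C,c=grab('side'); cv2.imwrite('pics/f3.png',cv2.resize(im[100:270,220:390],None,fx=3.5,fy=3.5,interpolation=cv2.INTER_CUBIC))
```

```text
hub [600.11233704  37.28030783  98.        ] slot [542.33668364  80.72938571  94.        ] 142.70187828711155
post top? [635.66293826  19.51585076 126.        ] near
-36.2 126 [232. 299.]
-36.2 94 [244. 275.]
-33 126 [237. 299.]
-33 94 [248. 275.]
56 126 [324. 213.]
56 94 [325. 199.]
tcp [324.42721478 226.70223797]
```

View pics/f.png

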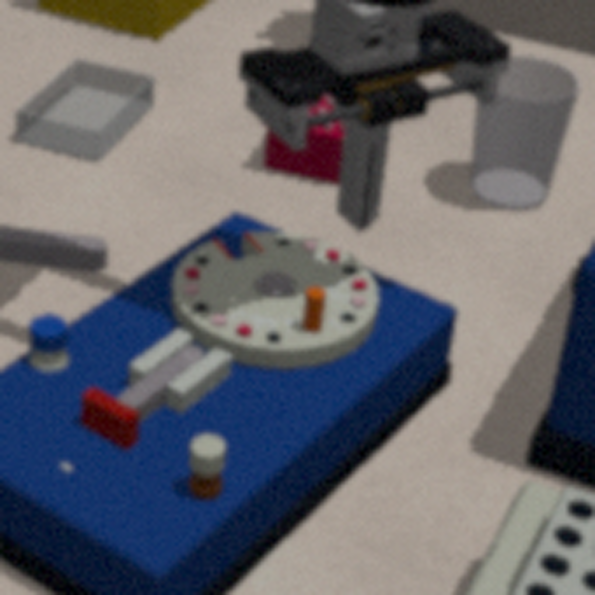

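View pics/f2.png

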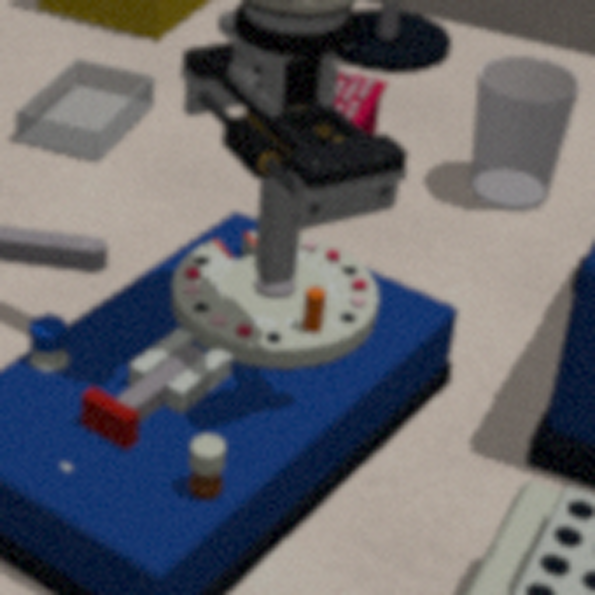

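View pics/f3.png

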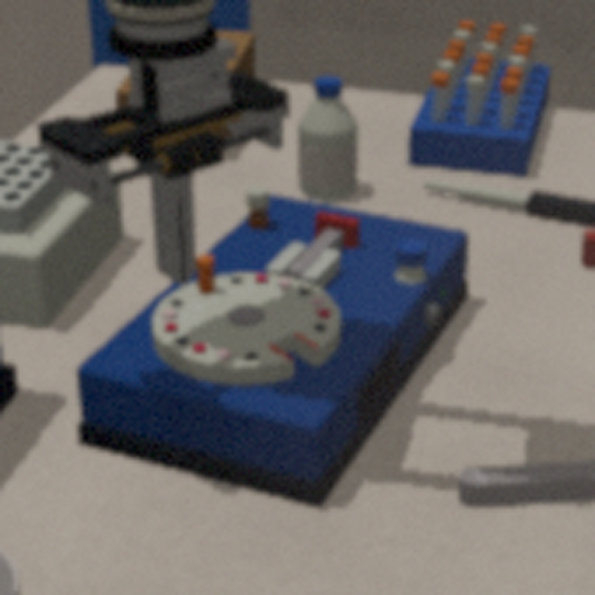

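The arc went by without turning the disc: slot and post are still at their start angle, with no contact force. The cameras seem to disagree about where the fingertips are, so I'll triangulate the tip from both fixed cameras.

Run:
```python
from h import *
s=monitor.state();print(s['eef_pos'],s['orientation'],s['gripper_width'],kin.ik is not None)
def ray(n,uv):
    c=vision.get_calibration(n);C=np.linalg.inv(c['view'])
    d=C[:3,:3]@np.array([(uv[0]-c['cx'])/c['fx'],-(uv[1]-c['cy'])/c['fy'],-1]);return C[:3,3],d/np.linalg.norm(d),C,c
def tri(a,b):
    A=0;B=0
    for n,uv in(('scene',a),('side',b)):
        o,d,_,_=ray(n,uv);M=np.eye(3)-np.outer(d,d);A=A+M;B=B+M@o
    return np.linalg.solve(A,B)
sc=lambda x,y:(280+x/3.5,130+y/3.5); sd=lambda x,y:(220+x/3.5,100+y/3.5)
print('tip',tri(sc(360,226),sd(175,278)))
print('post top',tri(sc(316,292),sd(205,258)),'hub',tri(sc(275,284),sd(247,317)))
for n in('scene','side'):
    o,d,C,c=ray(n,(0,0))
    k=(lambda q:(q-[280,130])*3.5) if n=='scene' else (lambda q:(q-[220,100])*3.5)
    print(n,'tcp',k(proj(C,c,s['eef_pos'])).round(),'hub',k(proj(C,c,[*D,98])).round(),'post',k(proj(C,c,[644.6,4,126])).round())
```

```text
[643.77956863  73.35362708 104.99456098] [ 9.21472023e-01  3.00322097e+00 -2.55727205e-04] 0.007109811005180995 True
tip [646.51940673  72.16797277 140.95541455]
post top [645.15832197   3.05414005 123.76707531] hub [599.76487163  37.0952892   93.36545722]
scene tcp [350. 265.] hub [275. 279.] post [315. 288.]
side tcp [178. 320.] hub [245. 312.] post [204. 256.]
```

The real fingertips are at z≈141 while the reported TCP is at z=105, so the tip is about 36 mm short of the TCP. x and y agree within about 3 mm, and the wrist view fits this too: the tip edge shows at v=235. So the fingers passed over the post without touching it. I'll repeat the arc with the height corrected, checking the tip height first.

Run:
```python
from h import *
t0=np.radians(-36.2)
p,r=pose(np.radians(56),0,125); env.line_to(p,r)
env.move_pose(*pose(t0,20,125)); st()
p,r=pose(t0,20,80); env.line_to(p,r,vel=60); st()
im,C,c=grab('scene'); cv2.imwrite('pics/g.png',cv2.resize(im[130:300,280:450],None,fx=3.5,fy=3.5,interpolation=cv2.INTER_CUBIC))
im,C,c=grab('side'); cv2.imwrite('pics/g2.png',cv2.resize(im[100:270,220:390],None,fx=3.5,fy=3.5,interpolation=cv2.INTER_CUBIC))
```

```text
t11.23 [623.9 -24.  124.5] F [ 0.1 -1.2  0.6] q6 0.50
 t12.13 [624.4 -24.3  80.4] F [ 0.2 -1.3 -0.4] q6 0.50
```

View pics/g.png

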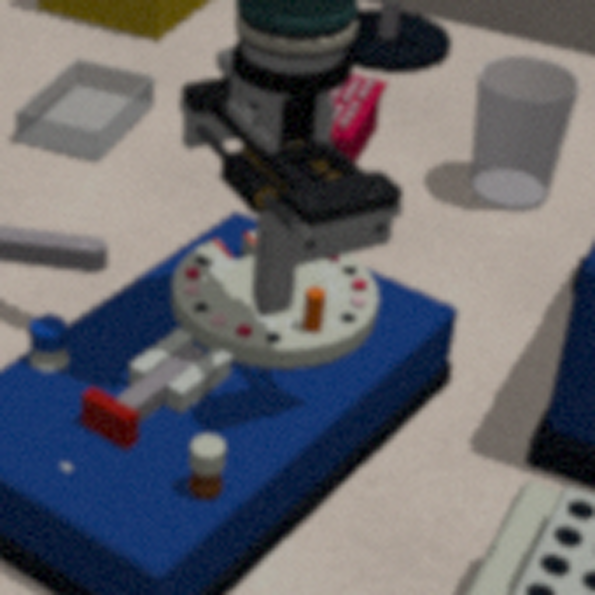

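View pics/g2.png

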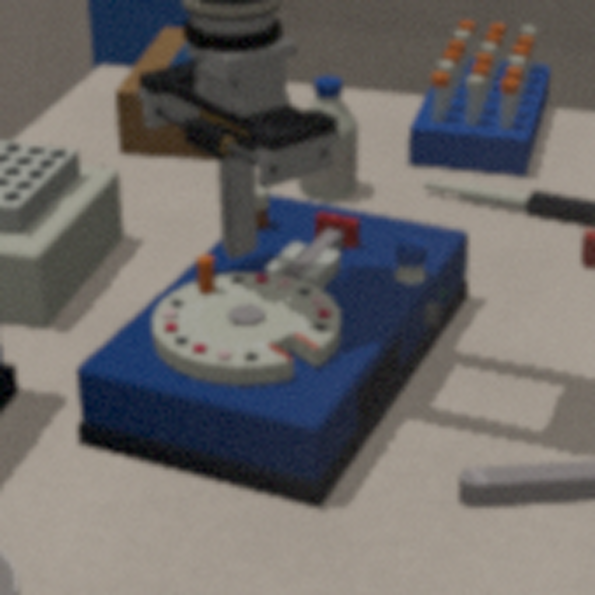

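The tip shows at (273,309) in the scene crop and (240,253) in the side crop, now lower than the post's top. I'll triangulate it, drop to 73, and push the first part.

```bash
cat >> h.py <<'E'
def tri(a,b):
    A=0;B=0
    for n,uv in(('scene',a),('side',b)):
        c=vision.get_calibration(n);C=np.linalg.inv(c['view'])
        d=C[:3,:3]@np.array([(uv[0]-c['cx'])/c['fx'],-(uv[1]-c['cy'])/c['fy'],-1]);d/=np.linalg.norm(d)
        M=np.eye(3)-np.outer(d,d);A=A+M;B=B+M@C[:3,3]
    return np.linalg.solve(A,B)
E
python3 - <<'E'
from h import *
t=tri((280+273/3.5,130+309/3.5),(220+240/3.5,100+253/3.5));print(t)
assert 110<t[2]<122
t0=-36.2;Z=73
p,r=pose(np.radians(t0),20,Z);env.line_to(p,r,vel=50);st()
for g in (12,6,3,0):
    p,r=pose(np.radians(t0),g,Z); env.line_to(p,r,vel=25); st(g)
for d in (-32,-26,-20):
    p,r=pose(np.radians(d),0,Z); env.line_to(p,r,vel=30); s=st(d)
    if np.hypot(*s['force'][:2])>6: print('force');break
grab('wrist','pics/i.png')
E
```

```text
[624.28733782 -23.3486884  117.79836727]
 t12.53 [623.6 -24.2  72.3] F [-0.5  0.2 -0.3] q6 0.50
12 t12.99 [629.  -17.6  73. ] F [-0.7  0.   0.1] q6 0.51
6 t13.38 [632.5 -12.8  73. ] F [-0.5 -0.5 -0.5] q6 0.52
3 t13.65 [634.2 -10.4  73. ] F [ 0.  -0.7  0.2] q6 0.53
0 t13.92 [636.1  -8.1  73. ] F [ 0.7 -0.9 -0.2] q6 0.53
-32 t14.21 [639.1  -5.2  73. ] F [-0.4 -0.5 -0. ] q6 0.46
-26 t14.56 [643.2  -0.9  73. ] F [-0.7  0.2 -0.4] q6 0.37
-20 t14.91 [647.    3.7  73. ] F [-0.7  0.4 -0.1] q6 0.27
```

View pics/i.png

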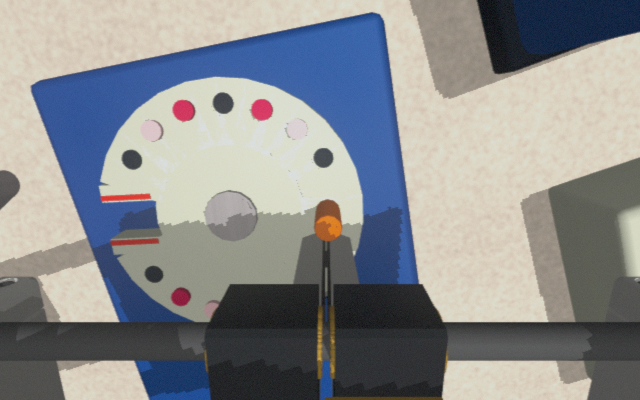

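The post at (328,228) now sits against the fingertips and the disc turns with them. I'll continue to just short of alignment.

Run:
```python
from h import *
import pickle
for d in np.r_[np.arange(-12,69,8),72,75,77]:
    p,r=pose(np.radians(d),0,73); env.line_to(p,r,vel=35 if d<70 else 20); s=monitor.state()
    if np.hypot(*s['force'][:2])>6: print('force',d);break
env.dwell(.2);st()
im,C,c=grab('wrist','pics/j.png');pickle.dump((C,c),open('j.pkl','wb'))
cv2.imwrite('pics/j1.png',cv2.resize(im[50:320,80:400],None,fx=2.2,fy=2.2,interpolation=cv2.INTER_CUBIC))
```

```text
t20.18 [627.4  86.6  73. ] F [ 0.3 -0.1  0.1] q6 -1.30
```

View pics/j.png

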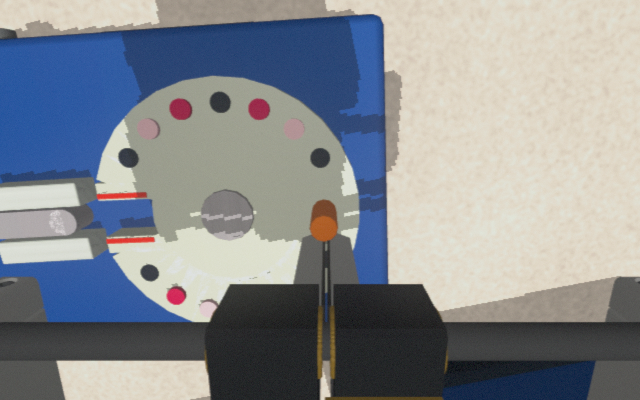

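View pics/j1.png

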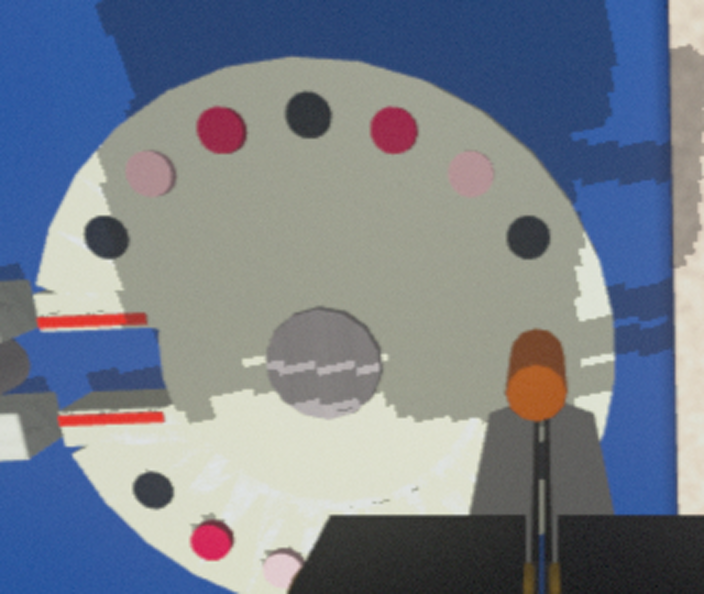

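Run:
```python
from h import *
import pickle
C,c=pickle.load(open('j.pkl','rb'))
f=lambda x,y,z:px(C,c,(80+x/2.2,50+y/2.2),z)[:2]
dirn=lambda a,b:np.degrees(np.arctan2(*(b-a)[::-1]))
a,b,e,g=[f(*q,94) for q in((38,322),(147,319),(60,421),(163,417))]
print('slot lines dir',dirn(a,b),dirn(e,g)); hub=f(323,362,98);print('hub',hub)
m=(a+b+e+g)/4;print('slot mid dir',dirn(m,D),dirn(m,hub))
w=[px(C,c,q,93)[:2] for q in((0,185),(79,180),(0,210),(92,204),(0,240),(85,232),(0,264),(99,257))]
print('walls',[round(dirn(w[i],w[i+1]),1) for i in(0,2,4,6)])
print('post',dirn(D,f(537,392,126)),dirn(hub,f(537,392,126)))
```

```text
slot lines dir 78.61774300717343 79.36225248807848
hub [599.92886344  36.88920626]
slot mid dir 79.96475951050282 80.47700142420636
walls [np.float64(80.6), np.float64(80.8), np.float64(82.6), np.float64(81.3)]
post 79.40600556049097 78.84974583355097
```

The slot is at about 79.4° and the bar line at about 81°. I'll nudge 1.5° more, back off, then view the gate and bar head from above.

Run:
```python
from h import *
import pickle
p,r=pose(np.radians(78.5),0,73); env.line_to(p,r,vel=10);env.dwell(.2);st()
p,r=pose(np.radians(78.5),12,73); env.line_to(p,r,vel=60)
p,r=pose(np.radians(78.5),12,170); env.line_to(p,r,vel=200)
u=np.array([np.cos(BY),np.sin(BY)]); G=D-140*u
q=G-120*u
env.move_pose([*q,170],rot(BY)); st()
im,C,c=grab('wrist','pics/k.png');pickle.dump((C,c),open('k.pkl','wb'))
cv2.imwrite('pics/k1.png',cv2.resize(im[0:270,180:460],None,fx=2.2,fy=2.2,interpolation=cv2.INTER_CUBIC))
```

```text
t20.73 [626.1  87.4  73. ] F [ 0.7 -0.2  0.6] q6 -1.32
 t22.92 [ 559.2 -219.3  168.9] F [-0.1  0.6 -0.2] q6 -0.31
```

View pics/k.png

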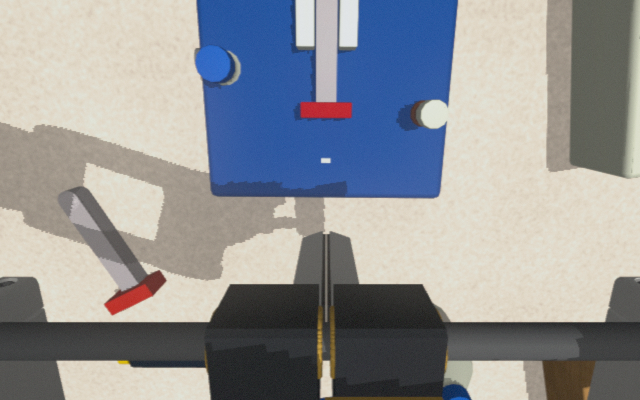

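View pics/k1.png

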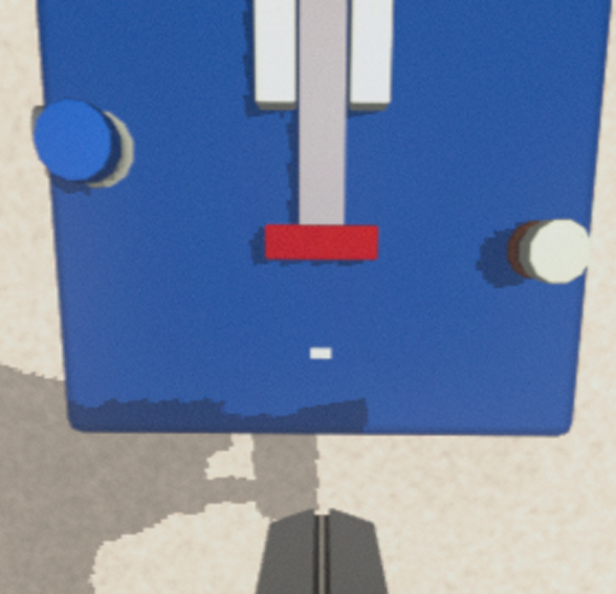

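Everything looks square in the bar-aligned view: the head's rear edge is at v≈118 and it is centred at u≈325. Now the slot from above.

Run:
```python
from h import *
import pickle
C,c=pickle.load(open('k.pkl','rb'))
u=np.array([np.cos(BY),np.sin(BY)]);n=np.array([u[1],-u[0]]);G=D-140*u
f=lambda x,y,z:(lambda d:(round(d@n,1),round(d@u,1)))(px(C,c,(180+x/2.2,y/2.2),z)[:2]-G)
print('head rear L,R',f(265,260,101),f(378,260,101),'wall ends',f(256,103,93),f(297,103,93),f(351,103,93),f(391,103,93))
env.line_to([*(D-125*u),170],rot(BY),vel=200)
im,C,c=grab('wrist','pics/l.png');pickle.dump((C,c),open('l.pkl','wb'))
cv2.imwrite('pics/l1.png',cv2.resize(im[0:270,190:460],None,fx=2.2,fy=2.2,interpolation=cv2.INTER_CUBIC));st()
```

```text
head rear L,R (np.float64(-21.0), np.float64(-53.3)) (np.float64(19.2), np.float64(-53.2)) wall ends (np.float64(-23.8), np.float64(-0.4)) (np.float64(-9.5), np.float64(-0.4)) (np.float64(9.2), np.float64(-0.3)) (np.float64(23.1), np.float64(-0.3))
 t23.84 [580.5 -87.8 169.9] F [-0.2 -0.6  0.5] q6 -0.09
```

View pics/l1.png

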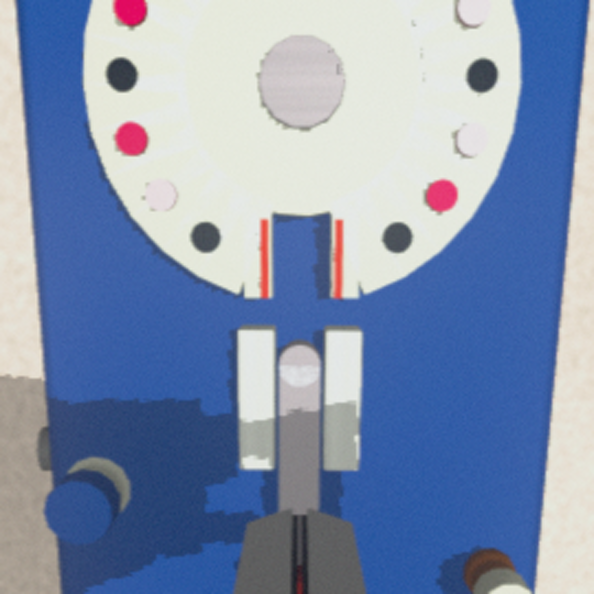

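The slot spans x 272–331 and is centred on the guide gap (276–325), so it is lined up. The head's rear face is 53 mm behind the guide ends, so the bar is 41 mm short of home. Now I'll push the bar, watching the force.

Run:
```python
from h import *
u=np.array([np.cos(BY),np.sin(BY)]);G=D-140*u;r=rot(BY);n=np.array([u[1],-u[0]])
P=lambda k,z:[*(G+k*u-0.5*n),z]
env.line_to(P(-84,170),r,vel=200)
env.line_to(P(-84,75),r,vel=120);st('75')
for z in (62,54,47):
    env.line_to(P(-84,z),r,vel=50);s=st(z)
    if s['force'][2]>5:break
env.dwell(.1)
for k in np.r_[-78:-64:4]:
    env.line_to(P(k,47),r,vel=30)
st()
im,C,c=grab('scene'); cv2.imwrite('pics/m.png',cv2.resize(im[130:300,260:430],None,fx=3.5,fy=3.5,interpolation=cv2.INTER_CUBIC))
im,C,c=grab('wrist','pics/m2.png')
```

```text
75 t25.43 [ 565.2 -184.7   76. ] F [-0.6  0.7 -0.8] q6 -0.25
62 t25.83 [ 564.1 -184.5   61.4] F [-1.3  0.1  0.1] q6 -0.25
54 t26.14 [ 564.1 -184.4   53.3] F [ 0.1  0.  -0.2] q6 -0.25
47 t26.43 [ 564.1 -184.4   46.4] F [ 1.1  0.3 -0.5] q6 -0.25
 t27.73 [ 567.4 -166.6   47. ] F [-0.1 -0.1 -0.1] q6 -0.22
```

View pics/m.png

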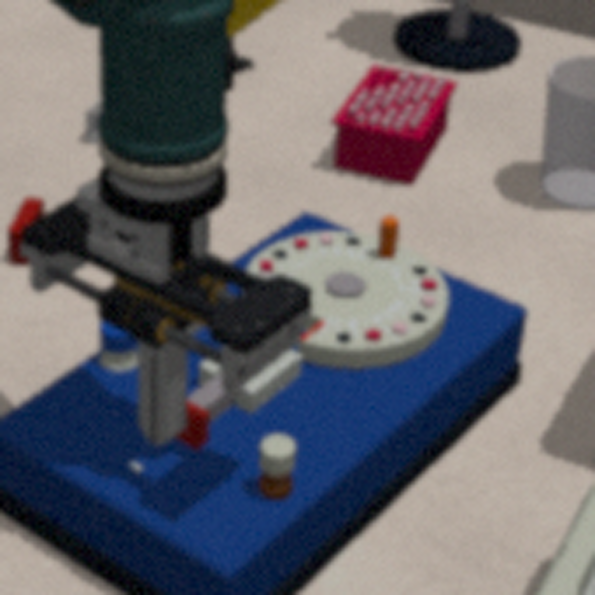

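View pics/m2.png

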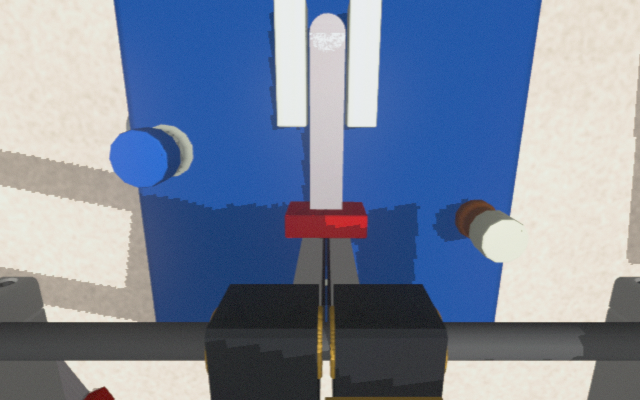

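The fingertips are right behind the red head, with its rear edge at about (326,237), and the low overlap is good. Pushing in steps.

Run:
```python
from h import *
u=np.array([np.cos(BY),np.sin(BY)]);G=D-140*u;r=rot(BY);n=np.array([u[1],-u[0]])
P=lambda k,z:[*(G+k*u-0.5*n),z]
for k in np.r_[-63:-27:3,-27:-18:1]:
    env.line_to(P(k,47),r,vel=20 if k<-27 else 10)
    s=monitor.state(); f=s['force'][:2]@u
    print(k,'t%.1f'%s['t'],'F%.1f'%f,end=' | ')
    if f<-6: print('stop');break
st()
im,C,c=grab('wrist','pics/n.png')
cv2.imwrite('pics/n1.png',cv2.resize(im[0:260,190:460],None,fx=2.2,fy=2.2,interpolation=cv2.INTER_CUBIC))
```

```text
-63 t28.1 F0.7 | -60 t28.4 F-0.4 | -57 t28.7 F0.3 | -54 t29.0 F1.3 | -51 t29.3 F-0.4 | -48 t29.6 F-0.3 | -45 t29.9 F0.4 | -42 t30.2 F0.5 | -39 t30.5 F0.3 | -36 t30.8 F-0.2 | -33 t31.1 F-1.3 | -30 t31.4 F-0.1 | -27 t31.9 F-0.3 | -26 t32.1 F0.6 | -25 t32.4 F-0.4 | -24 t32.6 F-0.1 | -23 t32.9 F-0.6 | -22 t33.1 F-3.8 | -21 t33.4 F-6.3 | stop
 t33.38 [ 574.1 -124.2   47. ] F [-1.  -6.3  0.1] q6 -0.15
```

View pics/n1.png

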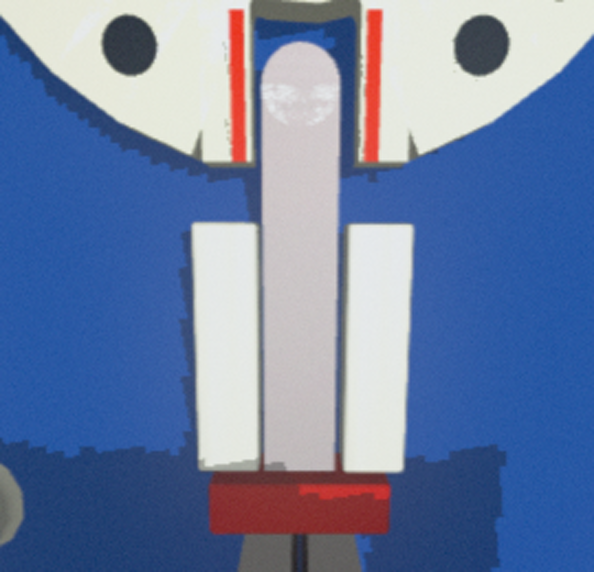

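The force rose to about 6 N at the stop. The head rests on both wall ends at v≈472, and the nose is centred in the slot. I'll back off, raise and check.

Run:
```python
from h import *
u=np.array([np.cos(BY),np.sin(BY)]);G=D-140*u;r=rot(BY);n=np.array([u[1],-u[0]])
P=lambda k,z:[*(G+k*u-0.5*n),z]
env.line_to(P(-50,47),r,vel=40); env.line_to(P(-50,170),r,vel=120); env.line_to(P(-110,200),r,vel=120);env.dwell(.3);st()
im,C,c=grab('wrist','pics/o.png')
cv2.imwrite('pics/o1.png',cv2.resize(im[0:260,190:460],None,fx=2.2,fy=2.2,interpolation=cv2.INTER_CUBIC))
grab('scene','pics/os.png')
```

```text
t36.49 [ 560.4 -209.6  199.7] F [-0.7  0.1 -0.3] q6 -0.29
```

View pics/o1.png

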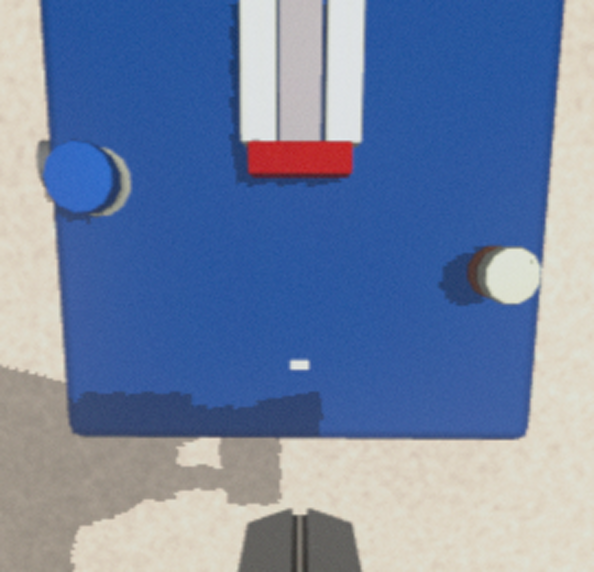

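View pics/os.png

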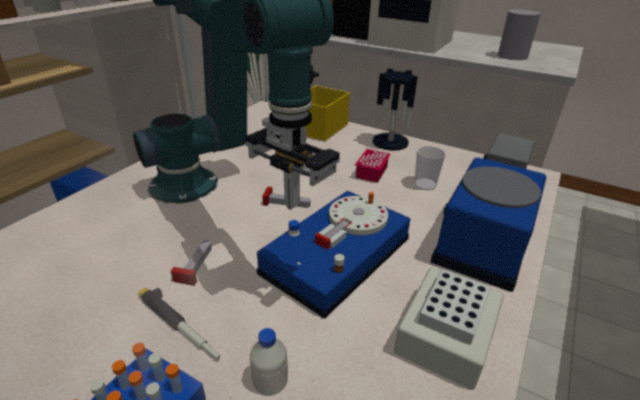

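The head sits flush on both wall ends at v≈141, the vial and jar are undisturbed, and the fingers are clear.

```bash
python3 -c "
from h import *
env.hand_in();st()"
```

```text
the job is handed in; nothing more can be done
the job is handed in; nothing more can be done
```

The mixer is locked and the job is handed in; the last clock reading before hand-in was about 36.5 s. I turned the carousel anticlockwise by its post until the slot faced the bar, then pushed the bar home.

- **Lining up:** while the bar was still about 41 mm short of home, the slot was centred on the guide gap to within about 1 mm.
- **Bar home:** after I drew back, the head was flush against both guide ends. Just before that, with the fingers still touching, the nose was centred in the slot. The push was about 6 N at the stop, and I saw no meaningful force on the post.
- **Surroundings:** the vial and jar stood where they were, and nothing else looked moved. The fingers ended clear of everything.

**What disagreed:** the real fingertips are about 36–38 mm short of the reported tool point. My first pass at the post therefore went over it without touching. I measured the tip height with the two fixed cameras, corrected for it and repeated the push.

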